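# Line up the slotted disc and close the grain gate

### The arm

A 6-joint arm with a two-finger parallel gripper is mounted at the origin on the work surface. World frame = base frame: x ahead of the robot, y to its left, z up, the work surface at z = 0. Lengths are in mm, angles in rad, forces in N, time in s.
With the tool pointing down it reaches from about 350 to 775 mm from the base axis. Payload 7.3 kg.
Tool frame: the origin (TCP) lies at the very end of the fingers, on their centre line; the grasp point (between the pads) lies 19 mm behind it; z points along the fingers, y is the line along which they close (so a half turn about z gives the same grasp; the last joint's range is limited). The gripper opens to 92 mm and grips with 3 to 60 N. Pads are 19 mm wide; open, the fingers measure 130 mm over their backs; the gripper's body (75 mm by 190 mm) begins 47 mm behind the grasp point.
Start: joints at [1.017, 0.342, 1.524, -0, 1.275, -0.146], TCP at [208.198, 481.974, 226.741] pointing down, gripper open.
Joint ranges: [-2.53, 2.53], [-0.77, 2.02], [0.04, 2.7], [-1, 4.14], [0.28, 2.66], [-3.11, 3.11]. Speed limits (rad/s): [2.57, 2.57, 3.14, 3.14, 3.14, 3.14].

### API

Orientations are given as [roll, pitch, yaw] about the fixed x, y, z axes, in that order (R = Rz(yaw) Ry(pitch) Rx(roll)).
In Python, from plant import get_obs, capture, close_job gives the robot as it stands. The module is installed in compiled form; this text tells all that it offers.
- The arm moves only by the shell command python3 -m handwheel 'ROWS'. ROWS is JSON, a list of rows, each a list of 3 entries, a list of its own where there are three numbers: the turn, a rotation vector about the tool's x, y, z in degrees, then the shift along the tool's x, y, z in m, then the opening, from 0 (shut) to 1 (fully open). A call has 1 to 12 rows; each row is the pose to reach, as a shift and turn from the pose commanded when the call began, along the tool's axes at that moment; what a row does not reach only later rows make up. A row lasts 1/10 s, in which the tool goes at most 50 mm and 8.59 degrees, less where a joint would pass 70% of its speed; a pose out of reach is approached as far as the arm can. A call with a gripper value outside its range is refused whole. The fingers move at their own pace and stop on an object; the grip force is fixed at half the most. Time passes only in rows, so rows that repeat a pose let the fingers close. It gives the time, the measured TCP pose, the force, the opening and the grip force at its end, in the units of the state.
- get_obs(): the state, without advancing time (a new reading comes with each control period).
- capture(name): name is "scene" or "top"; returns a dict with "image" (420x560x3 uint8, red, green, blue), "depth" (420x560 float32, mm along the optical axis (not along the pixel's ray), 0 where there is no reading), "fx", "fy", "cx", "cy" (pixels), "k1" (the pictures are not rectified: a ray, as slopes to the right and down, at radius r is drawn at 1 + k1 r^2 times it, then the intrinsics apply), "camera_from_world" (4x4, takes a point from world to camera coordinates). Camera axes: x right, y down, z forward; pixel columns grow to the right and rows downward; lengths in mm; the calibration is good to about 2 mm. A picture is of the moment at which its call begins.
- close_job(): hands the job in; it is judged then, once.
The state is a dict: "time": time; "joint_positions": joint angles; "dq": joint speeds; "tau": joint torques, N m; "tool_pos": TCP position; "tcp_rot": TCP orientation; "contact_force": force on the tool from outside, world axes, zero at the start; "moment": the same for the moment, N m; "grip_width": finger opening in mm; "finger_force": force on a finger pad.
Only numpy, scipy, OpenCV 4.12 (cv2) and the standard library are available. Lean on these libraries where they do the work, as an engineer would, in place of code of your own. Each camera call takes 0.05 s, during which the arm holds its last target. There are 200 camera calls.

### The job

On the grain gate, turn the slotted locking disc by pushing its upright pin until the slot lines up with the dark steel bar; then push the bar by its head through the disc and into the hopper until it is fully home, head up against the bridge. Push only: nothing is picked up or lifted, and the jar, dish and weight beside the gate stay where they are. Finish with the fingers clear of everything.

Things in the scene. Friction and masses are not known exactly. Their poses are not given: they have to be found in the camera images.
- gate: fixed white deck of the grain gate, 385 x 100 mm, 12 thick; place and yaw vary. Origin: on the bench, under the disc's axis. x = the way the bar is pushed, z up (all gate values here are in this frame, mm). On the line y = 0: steel rails (top z 20, 29 wide overall) from x -265 to -42 in which the bar slides, the bridge, the disc (x -36 to 36), the hopper
- disc (a joint): disc angle (rad), anticlockwise from above positive; no stops, stays where left (friction 0.05 N m, about 2 N at the pin). 0 or pi: slot along the bar; at 0 the pin is on the gate's +y side, at pi on its -y side, either will do. Starts at 0.6 to 2.5, the pin then on the gate's -x side. The slot must line up to about 0.1 rad for the bar to enter; the bar then centres the disc
- slot_mid (a point): point on the locking disc's vertical axis, at its top face (z 32); its x axis runs along the slot. Aluminium disc 72 mm diameter, z 13 to 32, cut right across by a slot 18 mm wide with chamfered mouths
- bridge (a point): middle of the top of the steel bridge that spans the bar before the disc: gate x -80 to -55, 54 mm wide, top at z 34.5. A rigid stop for the bar's head
- hopper (a point): centre of the mouth of the open steel hopper behind the disc: gate x 52 to 108, 56 mm wide (rim 76), rim top at z 52; a slot in its front wall takes the bar
- pin_top (a point): centre of the top of the disc's upright steel pin: 10 mm diameter, 34 mm tall above the disc's top face (z 32 to 66 mm), 26 mm from the axis, on the line square to the slot
- bar_nose (a point): nose tip of the dark steel bar, at half the shaft's height (z 19); x axis along the bar towards the nose. Shaft 14 x 14 mm, 180 mm from the rounded tip to the front of the head; lies loose in the rails, 0.3 to 0.6 kg. Starts with the nose at gate x -62 to -42; fully home it is at gate x +100, the head's front against the bridge
- head_back (a point): centre of the back face of the bar's head, 194 mm behind the nose tip, 42 mm above the bench. Head: upright bright steel plate 14 mm thick, 40 wide, 40 high (z 22 to 62 mm), across the bar; push this face along gate +x (takes about 1 to 5 N).
- jar: bystander: lidded sample jar 54 mm diameter, 75 tall; origin at the centre of its underside
- dish: bystander: steel weighing bowl 84 mm diameter, 28 high; origin at the centre of its underside
- weight: bystander: steel calibration weight 36 mm diameter, 57 tall with a small knob; origin at the centre of its underside
Things that resemble listed ones, but are neither listed nor needed, are in the scene too. There is more than one size of the part that bears bar_nose; the job needs the smallest.

How it is judged (in metres and radians):
On the way:
1. the disc's slot lines up with the bar (to 0.25 rad) while the bar has not yet entered it (angle between the x axis of slot_mid and the x axis of gate, either way round below 0.25 rad and x of bar_nose in the frame of gate below -0.02 m), for 0.1 s.
At the end, for the whole second after the job is handed in: The bar lies flat in its rails, through the aligned disc (slot within 0.15 rad of the bar), its nose within 6 mm of fully home; jar, dish and weight within 20 mm of where they stood (x of bar_nose in the frame of gate above 0.094 m and angle between the x axis of slot_mid and the x axis of gate, either way round below 0.15 rad and height (world z) of bar_nose below 0.025 m and height (world z) of head_back below 0.048 m and distance of each of jar, dish, weight from where it was at the start of the episode below 0.02 m); the robot touches nothing.
It fails at once if the bar is lifted (head or nose raised by more than 12 mm) (height (world z) of head_back above 0.054 m or height (world z) of bar_nose above 0.031 m).
It fails at once if the jar, dish or weight is picked up or pushed away by more than 20 mm (distance of any of jar, dish, weight from where it was at the start of the episode above 0.02 m).
It also fails if it takes over 54 s, if anything falls off the work surface, if the arm or the gripper's body presses on something with over 40 N, if the wrist force passes 120 N, or if a joint passes its speed limit or range.

## Working session

There is one attempt and no reset: what is moved stays moved. The work goes in short steps, Python scripts to look and compute and a shell command to move; the robot and the scene stay as the last step left them, time stands still between calls to the robot, and variables do not carry over. Pictures are saved under pics/ and viewed, at most 10 in all, crops included, and the job is handed in when it is done.

```bash
mkdir -p pics; cat > h.py <<'E'
import numpy as np,cv2
from plant import get_obs,capture
def cap(n,f=None):
    c=capture(n)
    np.save('pics/%s_d.npy'%n,c['depth'])
    if f: cv2.imwrite('pics/'+f,c['image'][:,:,::-1])
    return c
def world(c,u,v,z=None,depth=None):
    # ray through pixel onto plane z, or at depth
    x=(u-c['cx'])/c['fx'];y=(v-c['cy'])/c['fy']
    xd,yd=x,y
    for _ in range(20):
        r2=x*x+y*y;x=xd/(1+c['k1']*r2);y=yd/(1+c['k1']*r2)
    T=np.linalg.inv(np.array(c['camera_from_world']));d=T[:3,:3]@np.array([x,y,1.]);o=T[:3,3]
    if depth is None: depth=(z-o[2])/d[2]
    return o+depth*d
def proj(c,p):
    T=np.array(c['camera_from_world']);q=T[:3,:3]@np.array(p)+T[:3,3];x,y=q[0]/q[2],q[1]/q[2];k=1+c['k1']*(x*x+y*y)
    return np.array([c['fx']*x*k+c['cx'],c['fy']*y*k+c['cy']])
E
python3 - <<'E'
from h import *
print(get_obs())
for n in('scene','top'):
    c=cap(n,n+'0.png');print(np.round(np.linalg.inv(c['camera_from_world']),2),c['fx'])
E
```

```text
{'time': 0.0, 'joint_positions': array([ 1.01699985e+00,  3.42770596e-01,  1.52499795e+00, -3.00217570e-05,
        1.27540093e+00, -1.45986033e-01]), 'dq': array([-0.00054885,  0.00041404, -0.00042183, -0.00092451, -0.00071857,
        0.00035845]), 'tau': array([-6.71018061e-04, -4.31241095e+01, -2.44222122e+01,  7.16894190e-02,
        5.60329249e-02, -1.20564837e-04]), 'tool_pos': array([207.98355333, 481.60923149, 226.02677315]), 'tcp_rot': array([-3.14002843e+00, -2.00974260e-04,  2.73379081e+00]), 'contact_force': array([-0.37326704,  0.68934748,  0.26277501]), 'moment': array([-0.00804815, -0.02642771, -0.00249943]), 'finger_force': 0.0, 'grip_width': 91.78476513868752}
[[ 9.00000e-02  8.10000e-01 -5.80000e-01  1.09726e+03]
 [ 1.00000e+00 -8.00000e-02  5.00000e-02 -1.21840e+02]
 [-1.00000e-02 -5.80000e-01 -8.20000e-01  9.53990e+02]
 [ 0.00000e+00  0.00000e+00  0.00000e+00  1.00000e+00]] 477.69142772435305
[[-2.00000e-02 -9.80000e-01  1.90000e-01  2.65090e+02]
 [-1.00000e+00  2.00000e-02 -1.00000e-02 -5.56100e+01]
 [ 1.00000e-02 -1.90000e-01 -9.80000e-01  1.14645e+03]
 [ 0.00000e+00  0.00000e+00  0.00000e+00  1.00000e+00]] 426.42994039987366
```

View pics/top0.png

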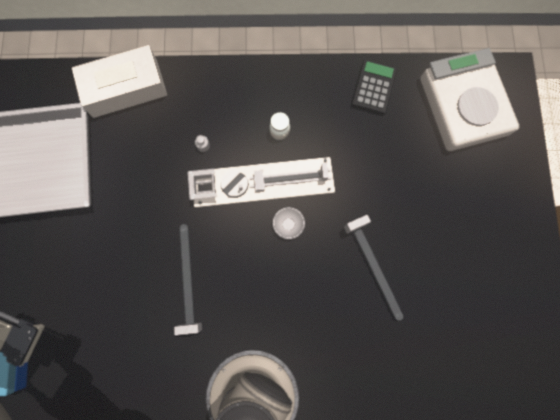

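View pics/scene0.png

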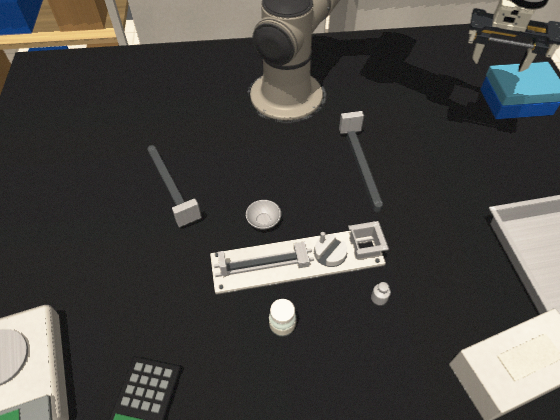

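The top view shows the gate from about (190,185) to (335,175), with the hopper at (204,185), disc at (235,184), bridge at (260,180) and head at (327,170). In the scene view the disc is at (331,250) with its pin near (322,238). The blue item beside the gripper isn't needed.

```bash
python3 - <<'E'
from h import *
for n,b in(('top',(180,145,345,220)),('scene',(200,210,400,300))):
    c=cap(n);im=c['image'][:,:,::-1]
    x0,y0,x1,y1=b
    cr=cv2.resize(im[y0:y1,x0:x1],None,fx=4,fy=4,interpolation=cv2.INTER_CUBIC);cv2.imwrite('pics/%s1.png'%n,cr)
    P=[];m=np.zeros((420,560),np.uint8)
    for v in range(y0,y1):
        for u in range(x0,x1):
            if c['depth'][v,u]>0: 
                p=world(c,u,v,depth=c['depth'][v,u]);P.append(p)
    P=np.array(P);print(n,np.histogram(P[:,2],bins=range(-10,80,5)))
    g=cv2.cvtColor(im,cv2.COLOR_BGR2GRAY);m[y0:y1,x0:x1]=(g[y0:y1,x0:x1]>95)*255
    m=cv2.morphologyEx(m,cv2.MORPH_CLOSE,np.ones((7,7)))
    k=max(cv2.findContours(m,0,2)[0],key=cv2.contourArea)[:,0]
    W=np.array([world(c,u,v,12)[:2] for u,v in k],np.float32)
    r=cv2.minAreaRect(W);print(r)
    D=P[(abs(P[:,2]-12)<4)][:,:2].astype(np.float32);print('depth',cv2.minAreaRect(D))
E
python3 -c "
import cv2,numpy as np
a=cv2.imread('pics/top1.png');b=cv2.imread('pics/scene1.png')
print(a.shape,b.shape)
w=800;o=np.zeros((600,800,3),np.uint8);o[:300,:660]=a;b=b[:300];o[300:300+b.shape[0],:b.shape[1]]=b;cv2.imwrite('pics/both1.png',o)"
```

```text
top (array([  50, 2865, 3869,  669, 2332,  653,  386,  393,  411,  164,   29,
         70,  296,   48,   67,   14,    0]), array([-10,  -5,   0,   5,  10,  15,  20,  25,  30,  35,  40,  45,  50,
        55,  60,  65,  70,  75]))
((560.6808471679688, -30.18743896484375), (108.03507995605469, 401.5771789550781), 5.076756477355957)
depth ((554.7208862304688, -39.73786926269531), (377.3620910644531, 188.0758514404297), 83.0593032836914)
scene (array([   3, 3617, 6389,  688, 3461,  768,  580,  582,  667,  299,   58,
         98,  481,  101,  108,   19,    2]), array([-10,  -5,   0,   5,  10,  15,  20,  25,  30,  35,  40,  45,  50,
        55,  60,  65,  70,  75]))
((555.3639526367188, -25.046600341796875), (119.02165222167969, 404.40216064453125), 5.207696914672852)
depth ((541.9992065429688, -31.992889404296875), (395.22528076171875, 225.17608642578125), 81.52337646484375)
(300, 660, 3) (360, 800, 3)
```

View pics/both1.png

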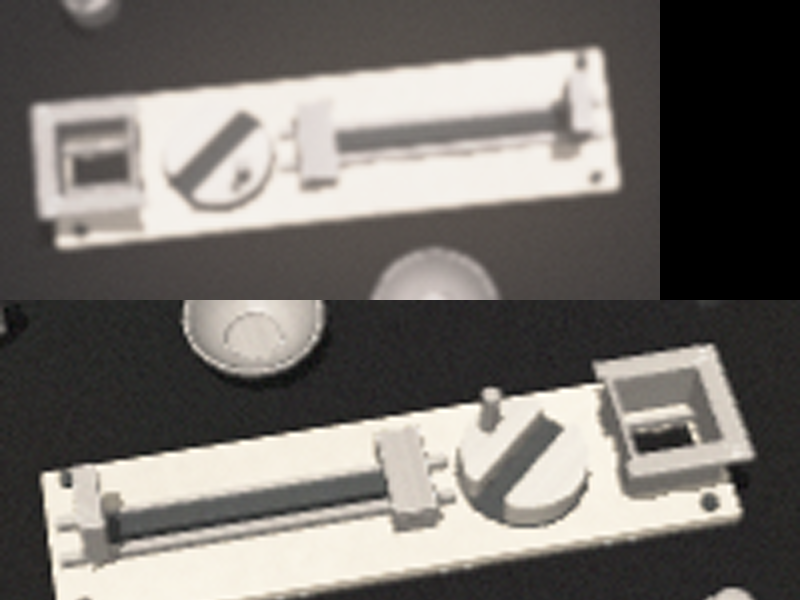

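```bash
python3 - <<'E'
from h import *
T=lambda x,y,z:world(c,180+(x-1.5)/4,145+(y-1.5)/4,z)
S=lambda x,y,z:world(c,200+(x-1.5)/4,210+(y-300-1.5)/4,z)
def gate(o,yaw,p): 
    d=p[:2]-o;return np.round([d@[np.cos(yaw),np.sin(yaw)],d@[-np.sin(yaw),np.cos(yaw)]],1)
for n,F,pts in(('top',T,dict(nearL=(58,248,12),nearR=(620,188,12),farR=(603,47,12),disc=(220,157,32),s1=(257,122,32),s2=(182,188,32),head=(582,72,62),pin=(241,172,66))),
 ('scene',S,dict(nearL=(42,472,12),disc=(524,454,32),farR=(741,520,12),s1=(548,418,32),s2=(482,505,32),pin=(491,391,66),head=(85,472,62)))):
    c=capture(n);W={k:F(*v) for k,v in pts.items()}
    for k,v in W.items(): print(n,k,np.round(v,1))
    if n=='top': d=(W['nearL']-W['nearR']);yaw=np.arctan2(d[1],d[0]);print('yaw',yaw,np.linalg.norm(d))
    o=W['disc'][:2]
    for k,v in W.items(): print(k,gate(o,yaw,v))
E
```

```text
top nearL [493.3 151.5  12. ]
top nearR [ 528.7 -231.5   12. ]
top farR [ 629.5 -224.2   12. ]
top disc [549.9  40.1  32. ]
top s1 [573.8  15.1  32. ]
top s2 [528.9  65.5  32. ]
top head [ 596.3 -202.    62. ]
top pin [530.9  23.5  66. ]
yaw 1.6628293505443623 384.5362333679891
nearL [116.1  46.1]
nearR [-268.4   46.1]
farR [-270.5  -55. ]
disc [0. 0.]
s1 [-27.1 -21.5]
s2 [27.3 18.5]
head [-245.4  -24. ]
pin [-14.8  20.4]
scene nearL [ 528.4 -229.1   12. ]
scene disc [555.3  42.9  32. ]
scene farR [598.  160.4  12. ]
scene s1 [533.1  60.2  32. ]
scene s2 [585.4  14.7  32. ]
scene pin [533.4  25.1  66. ]
scene head [ 560.9 -200.2   62. ]
nearL [-268.4   51.8]
disc [0. 0.]
farR [113.1 -53.3]
s1 [19.3 20.5]
s2 [-30.8 -27.4]
pin [-15.7  23.5]
head [-242.6   16.8]
```

```bash
python3 -m handwheel '[[[0,0,61.5],[-0.492,-0.318,0],0],[[0,0,61.5],[-0.492,-0.318,0],0],[[0,0,61.5],[-0.492,-0.318,0],0],[[0,0,61.5],[-0.492,-0.318,0],0],[[0,0,61.5],[-0.492,-0.318,0],0],[[0,0,61.5],[-0.492,-0.318,0],0],[[0,0,61.5],[-0.492,-0.318,0],0],[[0,0,61.5],[-0.492,-0.318,0],0],[[0,0,61.5],[-0.492,-0.318,0],0],[[0,0,61.5],[-0.492,-0.318,0],0],[[0,0,61.5],[-0.492,-0.318,0],0],[[0,0,61.5],[-0.492,-0.318,0],0]]'
```

```text
time: 1.5
tool_pos: [535.0, -8.0, 226.6]
tcp_rot: [3.141, 0.0, 1.659]
contact_force: [1.0, 0.4, -0.7]
grip_width: 2.1
finger_force: 0.0
```

```bash
python3 -m handwheel '[[[0,0,0],[0,0,0.05],0],[[0,0,0],[0,0,0.1],0],[[0,0,0],[0,0,0.14],0],[[0,0,0],[0,0,0.17],0],[[0,0,0],[0,0,0.178],0],[[0,0,0],[0,0,0.178],0],[[0,0,0],[0,0,0.178],0]]'; python3 - <<'E'
from h import *
c=cap('scene');im=c['image'][:,:,::-1]
cv2.imwrite('pics/s2.png',cv2.resize(im[180:310,200:400],None,fx=4,fy=4,interpolation=2))
E
```

```text
time: 2.2
tool_pos: [534.9, -5.2, 50.2]
tcp_rot: [3.139, 0.001, 1.661]
contact_force: [0.7, -0.9, 0.2]
grip_width: 0.2
finger_force: 0.0
```

View pics/s2.png

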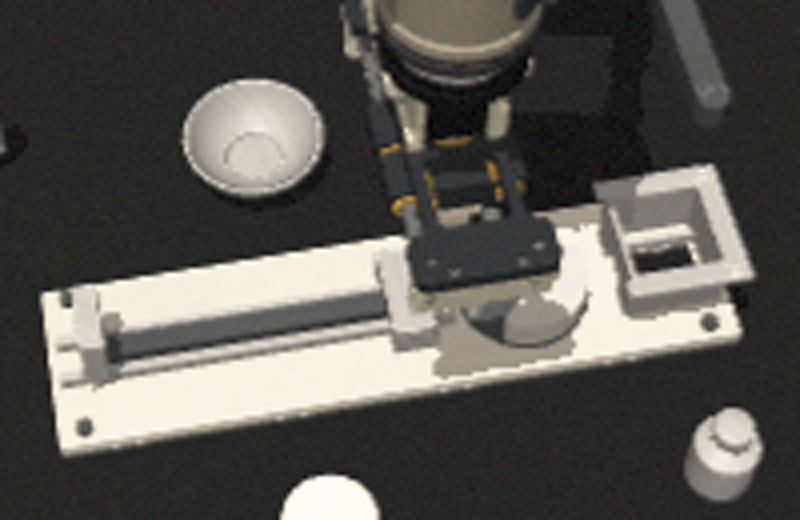

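The gripper at about (485,250) in the crop hides the pin and most of the disc. There was no contact on the way down, so I'll push along gate +x.

```bash
python3 -m handwheel '[[[0,0,0],[0.006,0,0],0],[[0,0,0],[0.012,0,0],0],[[0,0,0],[0.016,0,0],0],[[0,0,0],[0.02,0,0],0],[[0,0,0],[0.024,0,0],0],[[0,0,0],[0.027,0,0],0],[[0,0,0],[0.029,0,0],0],[[0,0,0],[0.029,0,0],0]]'; python3 -m handwheel '[[[0,0,0],[-0.01,0,0],0],[[0,0,0],[-0.02,0,0],0],[[0,0,0],[-0.03,0,-0.05],0],[[0,0,0],[-0.08,0,-0.09],0],[[0,0,0],[-0.13,0,-0.1],0],[[0,0,0],[-0.18,0,-0.1],0],[[0,0,0],[-0.23,0,-0.1],0],[[0,0,0],[-0.265,0,-0.1],0],[[0,0,0],[-0.265,0,-0.1],0]]'; python3 - <<'E'
from h import *
o=np.zeros((600,800,3),np.uint8)
for n,b,y in(('top',(180,145,345,220),0),('scene',(200,215,400,290),300)):
    im=cap(n)['image'][:,:,::-1];x0,y0,x1,y1=b
    r=cv2.resize(im[y0:y1,x0:x1],None,fx=4,fy=4,interpolation=2);o[y:y+300,:r.shape[1]]=r
cv2.imwrite('pics/b3.png',o)
E
```

```text
time: 3.05
tool_pos: [530.7, 24.3, 48.8]
tcp_rot: [-3.141, -0.0, 1.661]
contact_force: [-3.5, -2.0, 1.1]
grip_width: 0.7
finger_force: 1.5
time: 3.95
tool_pos: [554.9, -247.3, 148.6]
tcp_rot: [3.139, 0.003, 1.654]
contact_force: [0.4, 0.9, -0.2]
grip_width: 0.5
finger_force: 0.0
```

View pics/b3.png

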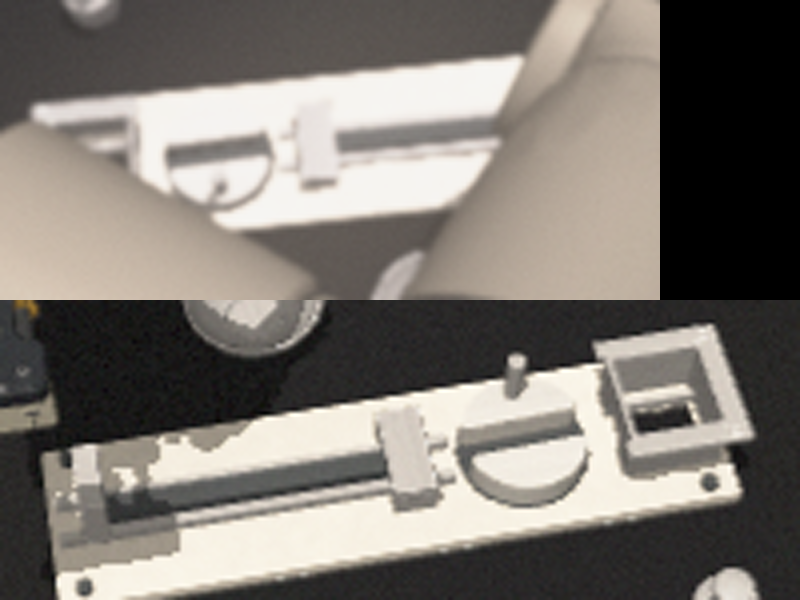

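The slot now looks close to lined up. In the top crop its edge runs from (167,162) to (272,150). I'll measure the angle by fitting the slot edges.

```bash
python3 - <<'E'
from h import *
def edge(n,cols,vf,sgn,z=32):
    c=capture(n);g=cv2.cvtColor(c['image'],cv2.COLOR_RGB2GRAY).astype(float);P=[]
    for u in cols:
        v0=vf(u);vs=np.arange(int(v0)-4,int(v0)+6);d=np.diff(g[vs,u])*sgn
        d=np.clip(d,0,None);i=d.argmax();w=d[max(0,i-1):i+2];P.append(world(c,u,vs[max(0,i-1)]+.5+(w@np.arange(len(w)))/w.sum(),z)[:2])
    P=np.array(P);l=cv2.fitLine(P.astype(np.float32),cv2.DIST_HUBER,0,.01,.01).ravel();a=np.arctan2(l[1],l[0])%np.pi
    r=(P-l[2:])@[-l[1],l[0]];print(n,sgn,round(a,3),np.round(r.std(),2),np.round(l[2:],1),len(P))
f=lambda b,p,q:lambda u:b[1]+(p[1]+((u-b[0])*4-p[0])*(q[1]-p[1])/(q[0]-p[0]))/4
t=(180,145);s=(200,215)
edge('top',range(225,246),f(t,(167,162),(272,150)),1)
edge('scene',range(318,342),f(s,(458,141),(577,109)),-1)
edge('scene',range(320,344),f(s,(472,157),(585,132)),1)
print('deck')
edge('scene',range(230,320),f(s,(42,155),(600,72)),1,12)
edge('scene',range(260,370),f(s,(260,270),(600,220)),-1,12)
edge('top',range(220,300),f(t,(150,93),(500,58)),1,12)
edge('top',range(255,285),f(t,(300,222),(420,210)),-1,12)
E
```

```text
top 1 1.703 0.27 [547.1  41. ] 21
scene -1 1.7 0.17 [545.7  36.5] 24
scene 1 1.688 0.19 [562.5  42.2] 24
deck
scene 1 1.661 2.6 [514.2 -66.3] 90
scene -1 1.661 1.1 [612.5  -4.9] 110
top 1 1.663 0.46 [612.1 -30.1] 80
top -1 1.662 0.38 [512.8 -67.7] 30
```

The slot is about 0.03 rad off the gate axis (yaw 1.662), which is inside tolerance. Next I'll centre the fingers behind the head and lower them.

```bash
python3 -m handwheel '[[[0,0,0],[0,0.025,0],0],[[0,0,0],[0,0.025,0.04],0],[[0,0,0],[0,0.025,0.08],0],[[0,0,0],[0,0.025,0.105],0],[[0,0,0],[0,0.025,0.112],0],[[0,0,0],[0,0.025,0.112],0],[[0,0,0],[0,0.025,0.112],0]]'; python3 - <<'E'
from h import *
o=get_obs();d=o['tool_pos'][:2]-[554,42];y=1.662
print(d@[np.cos(y),np.sin(y)],d@[-np.sin(y),np.cos(y)],o['tool_pos'],o['contact_force'])
im=cap('scene')['image'][:,:,::-1]
cv2.imwrite('pics/s4.png',cv2.resize(im[200:310,180:400],None,fx=3.6,fy=3.6,interpolation=2))
E
```

```text
time: 5.1
tool_pos: [580.8, -238.2, 38.3]
tcp_rot: [3.139, 0.001, 1.661]
contact_force: [-0.5, -0.1, -0.2]
grip_width: 0.5
finger_force: 0.0
-281.4439340659135 -1.2014641905364616 [ 580.82962021 -238.16477833   38.3381456 ] [-0.49271134 -0.0648286  -0.23913698]
```

View pics/s4.png

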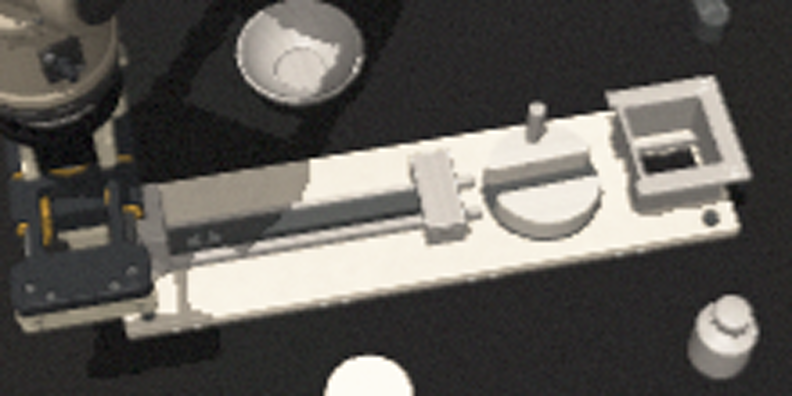

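The fingers are behind the head, at about (155,290) in the crop, and touch nothing. Starting the push.

```bash
python3 -m handwheel '[[[0,0,0],[0.008,0,0],0],[[0,0,0],[0.015,0,0],0],[[0,0,0],[0.02,0,0],0],[[0,0,0],[0.025,0,0],0],[[0,0,0],[0.03,0,0],0],[[0,0,0],[0.036,0,0],0],[[0,0,0],[0.042,0,0],0],[[0,0,0],[0.048,0,0],0],[[0,0,0],[0.054,0,0],0],[[0,0,0],[0.06,0,0],0]]';python3 -m handwheel '[[[0,0,0],[0.006,0,0],0],[[0,0,0],[0.012,0,0],0],[[0,0,0],[0.018,0,0],0],[[0,0,0],[0.024,0,0],0],[[0,0,0],[0.03,0,0],0],[[0,0,0],[0.03,0,0],0]]'; python3 - <<'E'
from h import *
im=cap('scene')['image'][:,:,::-1]
cv2.imwrite('pics/s5.png',cv2.resize(im[200:310,180:400],None,fx=3.6,fy=3.6,interpolation=2))
E
```

```text
time: 6.15
tool_pos: [574.3, -177.6, 36.7]
tcp_rot: [-3.142, -0.0, 1.661]
contact_force: [0.5, -3.1, 1.6]
grip_width: 0.8
finger_force: 1.3
time: 6.75
tool_pos: [571.3, -146.9, 36.5]
tcp_rot: [-3.141, -0.001, 1.661]
contact_force: [0.8, 0.0, -0.0]
grip_width: 0.0
finger_force: 0.0
```

View pics/s5.png

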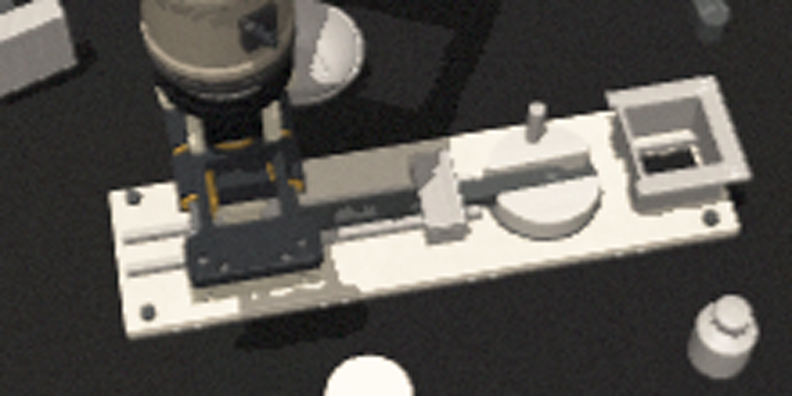

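The bar's nose has entered the slot, at about (490,185). Pushing on.

```bash
python3 -m handwheel '[[[0,0,0],[0.007,0,0],0],[[0,0,0],[0.014,0,0],0],[[0,0,0],[0.021,0,0],0],[[0,0,0],[0.028,0,0],0],[[0,0,0],[0.035,0,0],0],[[0,0,0],[0.042,0,0],0],[[0,0,0],[0.049,0,0],0],[[0,0,0],[0.056,0,0],0],[[0,0,0],[0.063,0,0],0],[[0,0,0],[0.07,0,0],0],[[0,0,0],[0.074,0,0],0],[[0,0,0],[0.078,0,0],0]]'
python3 -m handwheel '[[[0,0,0],[0.002,0,0],0],[[0,0,0],[0.004,0,0],0],[[0,0,0],[0.006,0,0],0]]'
```

```text
time: 8.0
tool_pos: [564.7, -70.2, 36.7]
tcp_rot: [3.142, 0.0, 1.661]
contact_force: [-0.3, -1.3, -1.3]
grip_width: 0.6
finger_force: 0.6
time: 8.3
tool_pos: [564.3, -64.6, 36.8]
tcp_rot: [3.141, 0.0, 1.66]
contact_force: [-0.1, -2.2, -1.4]
grip_width: 0.4
finger_force: 0.7
```

```bash
python3 -m handwheel '[[[0,0,0],[0.001,0,0],0],[[0,0,0],[0.002,0,0],0],[[0,0,0],[0.002,0,0],0]]'
python3 -m handwheel '[[[0,0,0],[0.001,0,0],0],[[0,0,0],[0.0015,0,0],0],[[0,0,0],[0.0015,0,0],0]]'
```

```text
time: 8.6
tool_pos: [564.1, -62.5, 36.8]
tcp_rot: [3.141, -0.0, 1.66]
contact_force: [0.8, -1.1, 0.2]
grip_width: 0.4
finger_force: 0.3
time: 8.9
tool_pos: [564.0, -62.3, 36.8]
tcp_rot: [3.141, 0.002, 1.66]
contact_force: [0.0, -5.4, -0.8]
grip_width: 0.6
finger_force: 3.1
```

Motion stopped and the force rose to 5.4 N. I'll add a small push to confirm the stop.

```bash
python3 -m handwheel '[[[0,0,0],[0.001,0,0],0],[[0,0,0],[0.0015,0,0],0],[[0,0,0],[0.0015,0,0],0]]'
python3 -m handwheel '[[[0,0,0],[-0.008,0,0],0],[[0,0,0],[-0.025,0,0],0],[[0,0,0],[-0.05,0,-0.02],0],[[0,0,0],[-0.08,0,-0.06],0],[[0,0,0],[-0.12,0,-0.1],0],[[0,0,0],[-0.16,0,-0.12],0],[[0,0,0],[-0.2,0,-0.12],0],[[0,0,0],[-0.2,0,-0.12],0],[[0,0,0],[-0.2,0,-0.12],0]]'; python3 - <<'E'
from h import *
print(get_obs()['contact_force'])
im=cap('scene')['image'][:,:,::-1]
cv2.imwrite('pics/s6.png',cv2.resize(im[200:340,180:400],None,fx=3.6,fy=3.6,interpolation=2))
E
```

```text
time: 9.2
tool_pos: [564.0, -62.2, 36.8]
tcp_rot: [3.141, 0.004, 1.661]
contact_force: [0.1, -12.1, -0.8]
grip_width: 0.6
finger_force: 6.2
time: 10.1
tool_pos: [581.0, -259.9, 156.1]
tcp_rot: [-3.141, -0.001, 1.658]
contact_force: [-0.9, 0.4, 0.8]
grip_width: 0.3
finger_force: 0.0
[-0.9224272   0.43533051  0.79907979]
```

View pics/s6.png

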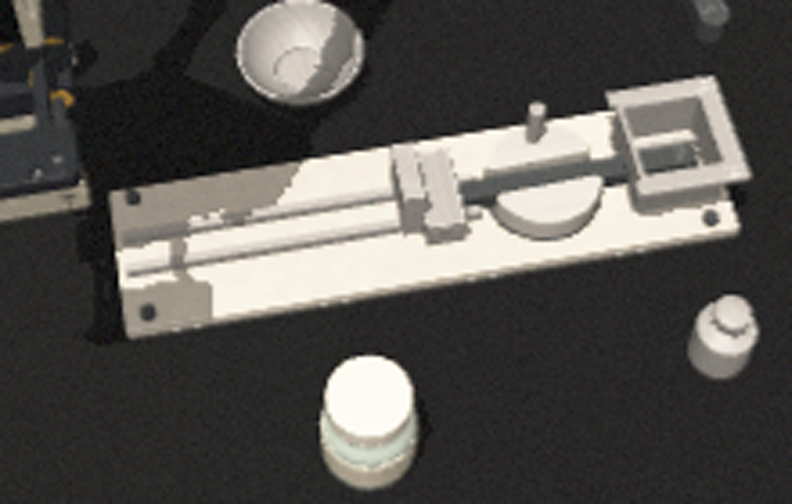

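The head is against the bridge at about (425,195), and the bar runs through the disc into the hopper. The jar, dish and weight haven't moved, and the fingers are clear.

```bash
python3 -c "
from plant import close_job
print(close_job())"
```

```text
the job is handed in; nothing more can be done
None
```

The job is handed in, with no verdict returned: the slot is lined up, the bar is pushed fully home against the bridge, the jar, dish and weight look undisturbed, and the fingers are clear (robot clock about 10 s).

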